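# Open the spray booth to its mark and start the fan

### The arm

A 6-joint arm with a two-finger parallel gripper is mounted at the origin on a cart in front of the work surface, level with it; the furniture and walls round the work are solid. World frame = base frame: x ahead of the robot, y to its left, z up, the work surface at z = 0. Lengths are in mm, angles in rad, forces in N, time in s.
With the tool pointing down it reaches from about 350 to 775 mm from the base axis. Payload 7.3 kg.
Tool frame: the origin (TCP) lies midway between the tips of the shut fingers; the grasp point (between the pads) lies 19 mm behind it; z points along the fingers, x is the direction in which the jaws open and shut, and the axes are right-handed (so a half turn about z gives the same grasp; the last joint's range is limited). The gripper opens to 92 mm and grips with 3 to 60 N. Pads are 19 mm wide; open, the fingers measure 130 mm over their backs; the gripper's body (75 mm by 190 mm) begins 47 mm behind the grasp point.
Start: joints at [-1.277, 0.342, 1.524, -0, 1.275, -0.146], TCP at [223.547, -475.049, 226.741] pointing down, gripper open.
Joint ranges: [-2.53, 2.53], [-0.77, 2.02], [0.04, 2.7], [-1, 4.14], [0.28, 2.66], [-3.11, 3.11]. Speed limits (rad/s): [2.57, 2.57, 3.14, 3.14, 3.14, 3.14].

### API

Orientations are given as [roll, pitch, yaw] about the fixed x, y, z axes, in that order (R = Rz(yaw) Ry(pitch) Rx(roll)).
In Python, from plant import bot gives the robot as it stands.
- The arm moves only by the shell command python3 -m pendant 'ROWS' [OPENING]. ROWS is JSON, a list of rows, each an object with "linear": the shift along the world's x, y, z in mm, a list of three; "twist": the turn about the world's z in degrees. In form: [{"linear": [x, y, z], "twist": twist}, ...]. A call has 1 to 20 rows; each row is the pose to reach, as a shift and turn from the pose commanded when the call began; what a row does not reach only later rows make up. A row lasts 1/8 s, in which the tool goes at most 62.5 mm and 10.7 degrees, less where a joint would pass 70% of its speed; a pose out of reach is approached as far as the arm can. A call with a gripper value outside its range is refused whole. OPENING is the closure in counts, from 0 (fully open) to 255 (shut), set as the call begins (- or left out, the last holds). The fingers move at their own pace and stop on an object; the grip force is fixed at half the most. Time passes only in rows, so rows that repeat a pose let the fingers close. It gives the time, the measured TCP pose, the force and the opening at its end, in the units of the state.
- bot.get_obs(): the state, without advancing time (a new reading comes with each control period).
- bot.capture(name): name is "scene" or "side" or "wrist"; returns a dict with "frame" (480x640x3 uint8, blue, green, red), "z_map" (480x640 float32, mm along the optical axis (not along the pixel's ray), 0 where there is no reading), "fx", "fy", "cx", "cy" (pixels), "k1" (the pictures are not rectified: a ray, as slopes to the right and down, at radius r is drawn at 1 + k1 r^2 times it, then the intrinsics apply), "rvec" (rotation vector, rad) and "tvec" (3), from world to camera coordinates, as OpenCV has them. Camera axes: x right, y down, z forward; pixel columns grow to the right and rows downward; lengths in mm; the calibration is good to about 2 mm. A picture is of the moment at which its call begins.
- bot.close_job(): hands the job in, once; it reports no verdict.
The state is a dict: "time": time; "joint_positions": joint angles; "dq": joint speeds; "tau": joint torques, N m; "tool_pos": TCP position; "tcp_rot": TCP orientation; "contact_force": force on the tool from outside, world axes, zero at the start; "moment": the same for the moment, N m; "grip_width": finger opening in mm.
Only numpy, scipy, OpenCV 4.12 (cv2) and the standard library are available. Lean on these libraries where they do the work, as an engineer would, in place of code of your own. Each camera call takes 0.05 s, during which the arm holds its last target. There are 200 camera calls.

### The job

Get the little spray booth ready: with the fingertips, push its sliding window up from beneath the orange lip until the lip is level with the tips of the two green arrows, and leave it standing there. Then press the blue fan button beside the booth and take the hand away. Pinch nothing, and leave the model houses, paints and bottles where they stand.

Things in the scene. Friction and masses are not known exactly. Their poses are not given: they have to be found in the camera images.
- booth: White fixed spray booth, 285 deep (x), 240 wide (y), 340 mm high. Origin: on the table, middle of its front's bottom edge; x points into the booth, z up. The front leans back 35 degrees: from the bottom edge it rises along (0.574, 0, 0.819) in booth axes. Dark channels 24 mm wide up both sides stand 6 mm out of it; under the lip it is a flat apron. Grey control pod, 40 mm high, at its right (-y).
- lip (a point): Middle of the front edge of the window's orange lip, mid-thickness. The lip, 150 long (across), 10 mm thick, stands 45 mm square out of the sloping front. Its frame: y along the lip, z up the slope, -x square out of the front. Below it 42 mm of depth is free for fingers; down the slope to the table it is 150 mm when shut. A thin orange line carries its height on across the window.
- arrow (a point): Where lip must come: level (along the slope) with the tips of the two green arrows, 20 mm high, one on each dark channel, pointing inwards at the window; this point is set in the middle between them, 45 mm square out of the front. Same axes as lip.
- sash (a joint): Sliding window, clear in an aluminium frame: 0 = shut, grows as it slides up the slope, in m, stop at 0.14. A hidden counterweight balances it and friction holds it where it is left; moving it takes 2 to 4 N along the slope, either way. Pushed too far, it can be pushed back down on the top of the lip.
- fan_top (a point): Middle of the top of the round blue fan button (28 mm wide, in a black collar 44 mm wide and 12 mm high) that faces up on the grey control pod. z points up.
- fan (a joint): Fan button: 0 = out, 0.006 m = fully pressed, which takes 5 N; it springs back.
- house: Cream model house with a red roof, 57x49x121 mm, loose on the black turntable inside the booth; origin at the middle of its underside. Leave alone.
- gold_bottle: Small gold paint bottle with a black cap, 33x33x70 mm, loose, left of the booth; origin at the middle of its underside. Leave alone.
- orange_pot: Clear pot of orange-yellow paint, 64x67x34 mm, loose, at the front left of the booth; origin at the middle of its underside. Leave alone.
- red_house: Red model house, 47x32x100 mm, loose; origin at the middle of its underside. Leave alone.
- amber_jar: Jar of amber varnish, 57x57x65 mm, loose; origin at the middle of its underside. Leave alone.
- spray_bottle: Clear spray bottle with a white and blue head, 75x111x214 mm, loose; origin at the middle of its underside. Leave alone.
- plain_house: Unpainted cream model house, 53x61x72 mm, loose; origin at the middle of its underside. Leave alone.

How it is judged (in metres and radians):
On the way, in this order (a step that is already met when the one before it is completed fails the run):
1. the window stands with its lip level with the arrow tips, within 8 mm along the slope (z of lip in the frame of arrow between -0.008 and 0.008 m and velocity of joint sash between -0.01 and 0.01 m/s and contact force between the arm and booth below 0.2 N), for 0.3 s.
2. the fan button is pressed, at least 3.5 of its 6 mm (value of joint fan above 0.0035 m), for 0.05 s.
At the end, for the whole second after the job is handed in: The window rests with its lip within 8 mm of the arrow tips (along the slope), the fan button has been pressed at least 3.5 mm after that and is out again, and the bystanders are within 15 mm of where they stood (z of lip in the frame of arrow between -0.008 and 0.008 m and velocity of joint sash between -0.005 and 0.005 m/s and value of joint fan below 0.0015 m); the robot touches nothing.
It fails at once if the fan button is pressed while the lip is not level with the arrows (value of joint fan above 0.0035 m and (z of lip in the frame of arrow below -0.008 m or z of lip in the frame of arrow above 0.008 m)).
It fails at once if the lip is taken between the fingers (contact force between the fingers and booth above 0.5 N and z of the grasp point in the frame of lip between -0.006 and 0.006 m and x of the grasp point in the frame of lip above -0.005 m and y of the grasp point in the frame of lip between -0.1 and 0.1 m).
It fails at once if a bystander is lifted or moved by more than 15 mm (distance of any of house, gold_bottle, orange_pot, red_house, amber_jar, spray_bottle, plain_house from where it was at the start of the episode above 0.015 m).
It also fails if it takes over 54 s, if anything falls off the work surface, if the arm or the gripper's body presses on something with over 40 N, if the wrist force passes 120 N, or if a joint passes its speed limit or range.

## Working session

There is one attempt and no reset: what is moved stays moved. The work goes in short steps, Python scripts to look and compute and a shell command to move; the robot and the scene stay as the last step left them, time stands still between calls to the robot, and variables do not carry over. Pictures are saved under pics/ and viewed, about 8 in all and at most 12, crops included, and the job is handed in when it is done.

```bash
mkdir -p pics
cat > h.py <<'E'
import numpy as np, cv2
from plant import bot
def cap(n,name=None):
    c=bot.capture(n)
    if name: cv2.imwrite('pics/'+name+'.png',c['frame'])
    return c
def ray(c,u,v):
    # returns camera centre, world direction (unit z in camera)
    xd=np.array([(u-c['cx'])/c['fx'],(v-c['cy'])/c['fy']]); x=xd.copy()
    for _ in range(20): x=xd/(1+c['k1']*(x@x))
    R,_=cv2.Rodrigues(np.array(c['rvec'],float)); t=np.array(c['tvec'],float).ravel()
    return -R.T@t, R.T@np.array([x[0],x[1],1.])
def pt(c,u,v):
    o,d=ray(c,u,v); return o+d*c['z_map'][int(round(v)),int(round(u))]
def tri(c1,p1,c2,p2):
    o1,d1=ray(c1,*p1);o2,d2=ray(c2,*p2)
    s=np.linalg.lstsq(np.array([d1,-d2]).T,o2-o1,rcond=None)[0]
    a=o1+s[0]*d1;b=o2+s[1]*d2
    return (a+b)/2,np.linalg.norm(a-b)
E
python3 - <<'E'
from h import *
a=cap('scene','scene0');b=cap('side','side0')
for n,c in(('scene',a),('side',b)):
    print(n,ray(c,320,240),c['fx'],c['k1'])
o=bot.get_obs();print(o['tcp_rot'],o['tool_pos'],o['grip_width'],o['contact_force'])
E
```

```text
scene (array([  -23.9250796 , -1229.28686244,  1238.95352303]), array([ 0.30317445,  0.68107628, -0.66654998])) 540.147146178003 0.024999686966202344
side (array([ 318.30335532, 1042.08970826,  647.19662639]), array([ 0.15264439, -0.89916881, -0.41014282])) 450.8643811262535 0.039454862433545804
[-3.14139711e+00  1.39636562e-03 -1.13103381e+00] [ 223.40856455 -474.67949765  226.11327538] 91.38244223744515 [ 0.05680332 -0.52329925  0.37659786]
```

View pics/scene0.png

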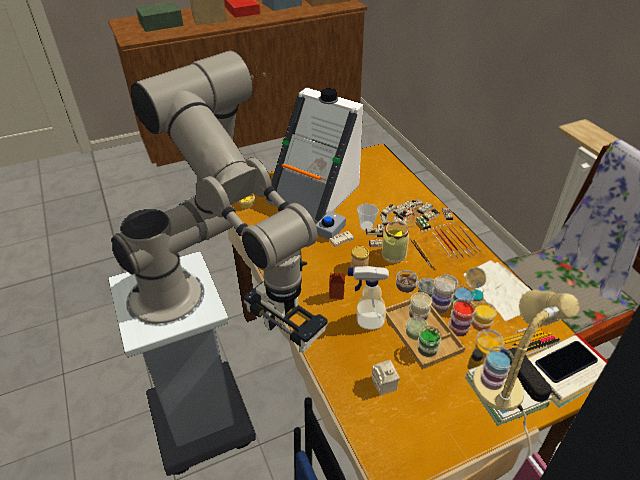

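View pics/side0.png

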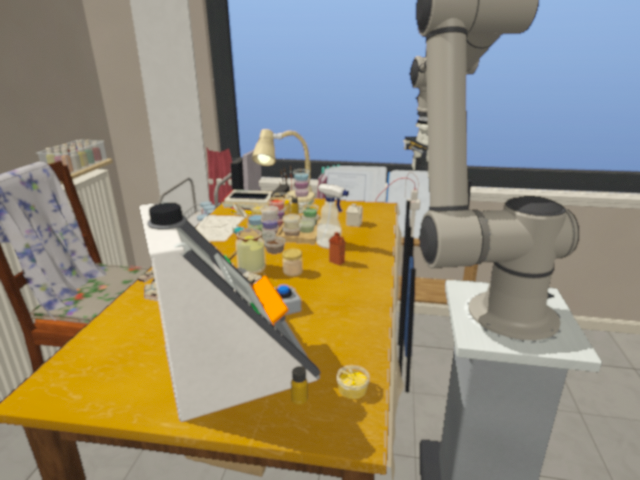

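The scene view shows the orange lip at about (302,172), the green arrows at (290,138) and (338,160), and the blue button at (328,220). The side view shows the lip edge-on at (268,300) and the button at (284,291). Next I'll measure them.

```bash
cat > m.py <<'E'
from h import *
def blobs(c,lo,hi,box,amin=6):
    h=cv2.cvtColor(c['frame'],cv2.COLOR_BGR2HSV); m=cv2.inRange(h,lo,hi)
    k=np.zeros_like(m);x0,y0,x1,y1=box;k[y0:y1,x0:x1]=255;m&=k
    n,l,s,ce=cv2.connectedComponentsWithStats(m)
    return [(l==i,s[i],ce[i]) for i in range(1,n) if s[i][4]>=amin]
def cloud(c,mask):
    v,u=np.nonzero(mask); return np.array([pt(c,a,b) for a,b in zip(u,v) if c['z_map'][b,a]>0])
E
python3 - <<'E'
from m import *
np.set_printoptions(precision=1,suppress=True)
S=cap('scene');D=cap('side')
for nm,c,box in(('scene',S,(260,80,370,250)),('side',D,(140,200,340,400))):
  for col,lo,hi in(('orange',(5,180,120),(18,255,255)),('green',(45,100,50),(85,255,255)),('blue',(100,150,60),(125,255,255))):
    for m,s,ce in blobs(c,lo,hi,box):
      P=cloud(c,m)
      if len(P): print(nm,col,s,ce,P.mean(0) if col!='orange' else '',P.min(0),P.max(0))
# booth cloud from scene: apron plane
for u,v in [(300,190),(310,195),(295,185),(318,120),(325,108),(335,97),(305,208),(290,200)]: print((u,v),pt(S,u,v))
cv2.imwrite('pics/zoom1.png',np.hstack([cv2.resize(S['frame'][80:250,250:380],(400,523),interpolation=cv2.INTER_CUBIC),cv2.resize(D['frame'][190:410,150:320],(400,523),interpolation=cv2.INTER_CUBIC)]))
E
```

```text
scene orange [361 147   9   9  22] [363.7 149.5]  [914.8 452.9  -4.7] [973.8 498.9   4.6]
scene orange [282 164  40  15 142] [301.1 171.1]  [508.  176.  134.6] [612.7 314.9 164.4]
scene orange [360 168   1   6   6] [360.  170.5]  [849.2 335.5  -5.2] [869.7 374.4   2.9]
scene orange [269 171   5   3  10] [271.1 172.4]  [520.2 479.3  -3. ] [537.3 494.6   3.9]
scene orange [275 207   3   5   7] [276.1 208.6]  [457.3 245.1  -3.6] [469.5 271.5   6.9]
scene orange [260 213   4   8  14] [261.  215.8]  [389.5 216.6  -6.6] [411.4 262.    5.3]
scene orange [338 224  11  10  19] [343.1 229.5]  [610.9  34.3  -4.7] [661.5  73.5   8.1]
scene orange [348 230   5   5   7] [350.  231.7]  [652.6  17.3  -4.6] [654.1  47.3   2.7]
scene orange [357 233   7  13  26] [359.7 241. ]  [643.8 -45.9  -1.4] [677.7  12.1   7.4]
scene orange [364 234   6   9  19] [366.1 237.7]  [679.5 -40.4  -5.7] [704.1  -0.7   5.6]
scene orange [306 241  11   9  25] [311.8 246. ]  [479.3  -3.6  -4.3] [525.9  39.8  10. ]
scene orange [329 240  27  10  55] [344.1 243.9]  [564.2 -42.9  -6.3] [642.3  21.1   7.2]
scene orange [367 24
[... 808 characters left out ...]
566.7 256.2 135.7] [580.9 275.2 140.6]
side orange [269 307  19  17  75] [278.8 315.9]  [510.1 300.1 129.9] [546.6 325.5 157.6]
side green [224 256   6   7  17] [226.9 258.8] [669.8 197.7 201.5] [662.3 181.9 193.1] [679.4 206.1 205.1]
side green [251 304   8  10  29] [254.3 308. ] [551.7 378.1 201. ] [544.1 361.3 193.2] [560.1 386.3 205.4]
side blue [278 286  11   8  63] [283.3 289.9] [578.2  72.6  58.3] [566.5  59.9  51.1] [591.9  81.1  63.1]
(300, 190) [  -23.9 -1229.3  1239. ]
(310, 195) [576.4 205.1  66.2]
(295, 185) [547.2 275.3  72.7]
(318, 120) [669.4 339.1 277.2]
(325, 108) [699.4 345.2 314.3]
(335, 97) [723.5 315.3 365.1]
(305, 208) [549.1 189.1  27.2]
(290, 200) [514.7 247.6  33.5]
```

View pics/zoom1.png

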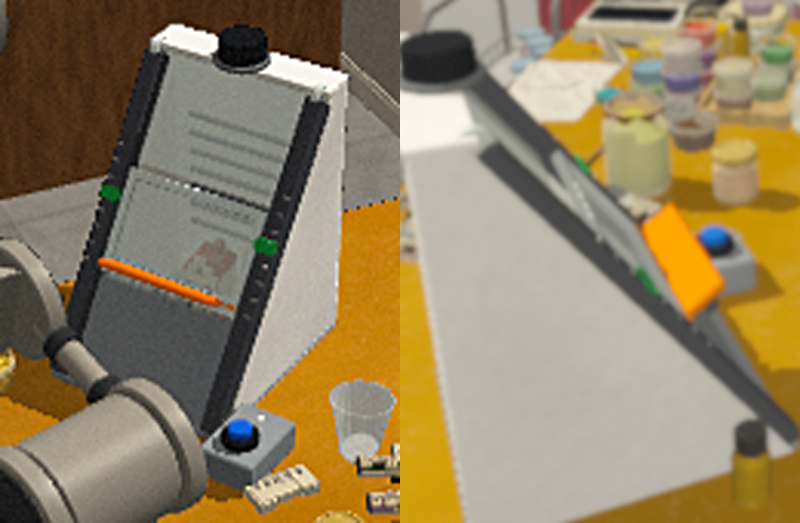

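The zoomed view shows the lip well below the arrows. From depth, the arrows' midpoint is about (612,283,199), the booth yaw about 33° and the button about (579,66,60). The tool stays vertical, so I'll push the lip's lower front corner with the fingers' faces, moving along the slope. First I move to a viewpoint in front of the booth.

```bash
python3 -m pendant '[{"linear":[0,0,50],"twist":0},{"linear":[0,0,100],"twist":0},{"linear":[40,50,100],"twist":2},{"linear":[75,95,100],"twist":4},{"linear":[110,140,100],"twist":6},{"linear":[145,185,100],"twist":8},{"linear":[180,230,100],"twist":8},{"linear":[207,275,100],"twist":8},{"linear":[210,330,100],"twist":8},{"linear":[212,385,100],"twist":8},{"linear":[214,440,100],"twist":8},{"linear":[216,495,100],"twist":8},{"linear":[218,550,100],"twist":8},{"linear":[220,600,100],"twist":8},{"linear":[220,650,100],"twist":8},{"linear":[220,650,100],"twist":8},{"linear":[220,650,100],"twist":8},{"linear":[220,650,100],"twist":8}]'
python3 - <<'E'
from h import *
c=cap('wrist','w1');print(ray(c,320,240))
E
```

```text
time: 2.45
tool_pos: [443.7, 173.8, 326.8]
tcp_rot: [3.141, -0.0, -0.993]
contact_force: [0.1, -0.6, -0.3]
grip_width: 91.9
(array([507.54383881, 214.16669684, 483.55410274]), array([-0.24348792, -0.16693897, -0.95559603]))
```

View pics/w1.png

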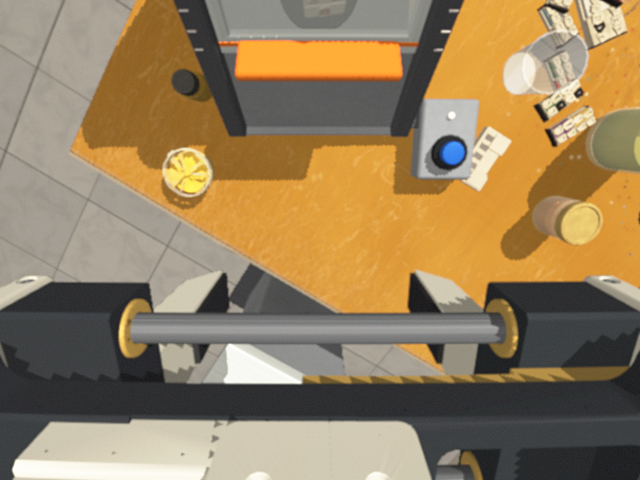

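The wrist view shows the lip's front edge from (237,78) to (402,77), the booth's bottom edge at row 135, the blue button at (450,152), and the gold bottle and orange pot to the left, away from my path. The jaws are roughly parallel to the lip.

Run:
```python
from m import *
np.set_printoptions(precision=1,suppress=True)
W=cap('wrist');S=cap('scene');D=cap('side')
O=((5,200,120),(18,255,255));G=((45,100,50),(85,255,255));B=((100,150,60),(125,255,255))
m,s,ce=max(blobs(W,*O,(180,25,440,95)),key=lambda b:b[1][4]); print('lip px',s)
P=cloud(W,m)
# lower outline columns
vs,us=np.nonzero(m)
cols=[(u,vs[us==u].max()) for u in range(245,396,10)]
E=np.array([pt(W,u,v-1) for u,v in cols]); print('edge',E[[0,len(E)//2,-1]])
d=E[0]-E[-1]; yaw=np.arctan2(-d[0],d[1]); print('yaw lip',np.degrees(yaw))
# table rays of front bottom
def tab(c,u,v,z=0):
    o,d=ray(c,u,v);return o+d*(z-o[2])/d[2]
a,b=tab(W,245,136),tab(W,395,136);print('bottom edge',a,b,'yaw',np.degrees(np.arctan2(-(a-b)[0],(a-b)[1])))
A=[]
for key in((285,142,254,308),(336,160,227,259)):
    f=lambda c,x,y:min(blobs(c,*G,(200,100,360,330)),key=lambda t:np.hypot(t[2][0]-x,t[2][1]-y))
    p=f(S,*key[:2]);q=f(D,*key[2:]);x,e=tri(S,p[2],D,q[2]);A.append(x);print('arrow',p[2],q[2],x,e,cloud(S,p[0]).mean(0),cloud(D,q[0]).mean(0))
print('yaw arrows',np.degrees(np.arctan2(-(A[0]-A[1])[0],(A[0]-A[1])[1])))
bw=max(blobs(W,*B,(400,100,500,200)),key=lambda b:b[1][4]);print('btn',bw[2],cloud(W,bw[0]).mean(0),np.percentile(cloud(W,bw[0])[:,2],[5,50,95]))
bs=max(blobs(S,*B,(310,200,345,235)),key=lambda b:b[1][4]);print(tri(W,bw[2],S,bs[2]))
bd=max(blobs(D,*B,(270,280,300,300)),key=lambda b:b[1][4]);print(tri(W,bw[2],D,bd[2]))
y=np.radians(32.8);xb=np.array([np.cos(y),np.sin(y),0]);sl=.574*xb+np.array([0,0,.819]);n=-.819*xb+np.array([0,0,.574]);yb=np.array([-np.sin(y),np.cos(y),0])
o=(a+b)/2
for nm,X in(('edge',E),('lip all',P),('arrows',np.array(A))):
    q=(X-o)@np.array([yb,sl,n]).T;print(nm,np.percentile(q,[2,50,98],axis=0))
```

```text
lip px [ 220   42  197   38 4935]
edge [[514.2 296.2 153.6]
 [552.9 235.8 155.7]
 [586.9 183.6 156.8]]
yaw lip 32.88603834072003
bottom edge [453.2 297.6   0. ] [565.5 125.1   0. ] yaw 33.08384821905173
arrow [283.1 141.9] [254.3 308.1] [549.7 377.2 198.8] 5.33713017824527 [523.  309.1 241.8] [551.5 378.7 201.1]
arrow [335.9 159.7] [226.9 258.8] [671.6 192.3 198.3] 1.205176161036064 [670.9 191.9 198.2] [670.  197.1 201.2]
yaw arrows 33.38609445007289
btn [451.8 152.7] [580.9  66.1  59.3] [51.  60.5 62. ]
(array([581.3,  65.1,  56.2]), np.float64(0.45139734717543295))
(array([581.4,  63.6,  52.6]), np.float64(1.4541738766600512))
edge [[-62.8 154.8  47.3]
 [  1.4 156.1  48.6]
 [ 66.  157.4  49.6]]
lip all [[-68.3 154.8   9.6]
 [  2.3 160.1  31.9]
 [ 74.8 161.4  48.7]]
arrows [[-99.5 233.8  10.6]
 [  6.8 234.3  11.7]
 [113.1 234.7  12.7]]
```

Lip mid is at s≈155 and the arrows at s≈234–236 up the slope, so the travel is about 80 mm. Next I descend in front and come up to the lip.

```bash
python3 -m pendant '[{"linear":[0,0,-50],"twist":0},{"linear":[0,0,-100],"twist":0},{"linear":[0,0,-150],"twist":0},{"linear":[0,0,-190],"twist":0},{"linear":[30,19,-190],"twist":0},{"linear":[60,39,-190],"twist":0},{"linear":[80,52,-190],"twist":0},{"linear":[88,57,-190],"twist":0},{"linear":[88,57,-190],"twist":0},{"linear":[88,57,-190],"twist":0}]'
python3 - <<'E'
from h import *
c=cap('wrist','w2')
E
```

```text
time: 3.9
tool_pos: [530.8, 231.4, 136.8]
tcp_rot: [3.141, 0.0, -0.992]
contact_force: [0.9, -0.4, 0.5]
grip_width: 91.8
```

View pics/w2.png

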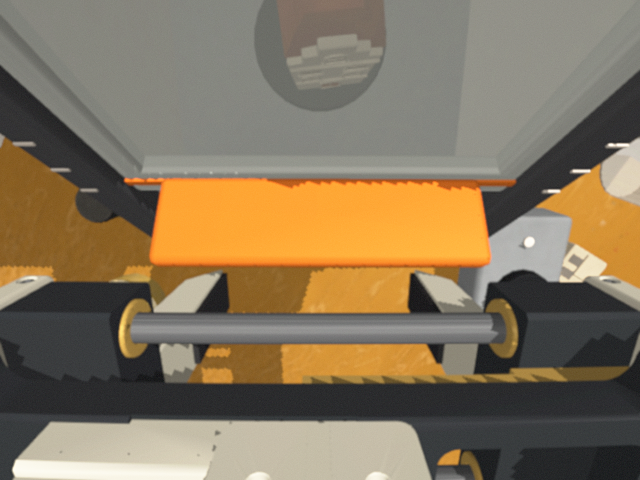

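The wrist view shows the lip (rows 180–265) centred between the open fingers, whose tips are just in front of its edge at row ~275. Next I push: a little inwards, then about 64 mm along the slope.

```bash
python3 -m pendant '[{"linear":[5,3,0],"twist":0},{"linear":[10,6.5,0],"twist":0},{"linear":[14,9,6.5],"twist":0},{"linear":[18,11.5,13],"twist":0},{"linear":[22,14,19.5],"twist":0},{"linear":[26,16.5,26],"twist":0},{"linear":[29.5,19,33],"twist":0},{"linear":[33.5,21.5,39.5],"twist":0},{"linear":[37,24,46],"twist":0},{"linear":[41,26.5,52.5],"twist":0},{"linear":[41,26.5,52.5],"twist":0},{"linear":[41,26.5,52.5],"twist":0}]'
cat > lv.py <<'E'
from m import *
import sys
np.set_printoptions(precision=1,suppress=True)
S=cap('scene');D=cap('side');W=cap('wrist')
y=np.radians(33);xb=np.array([np.cos(y),np.sin(y),0]);sl=.574*xb+np.array([0,0,.819]);n=-.819*xb+np.array([0,0,.574]);yb=np.array([-np.sin(y),np.cos(y),0])
o=np.array([509.35,211.35,0])
def plane(c,u,v,h):
    p,d=ray(c,u,v); return ((p+d*(((o-p)@n+h)/(d@n)))-o)@np.array([yb,sl,n]).T
for nm,c,box in(('S',S,(270,90,350,200)),('D',D,(200,220,320,330)),('W',W,(100,20,560,280))):
  for col,lo,hi,h in(('orange',(5,200,120),(18,255,255),0),('green',(45,100,50),(85,255,255),6)):
    for m,s,ce in blobs(c,lo,hi,box,20): 
      P=cloud(c,m)
      q=(P-o)@np.array([yb,sl,n]).T if len(P) else np.zeros((1,3))
      print(nm,col,s,ce,'plane',plane(c,*ce,h),'depth med',np.median(q,0),'pc',np.percentile(q[:,1],[5,95]))
cv2.imwrite('pics/%s.png'%sys.argv[1],np.hstack([cv2.resize(S['frame'][80:210,260:360],(400,520),interpolation=cv2.INTER_CUBIC),cv2.resize(D['frame'][215:345,200:300],(400,520),interpolation=cv2.INTER_CUBIC)]))
cv2.imwrite('pics/%sw.png'%sys.argv[1],W['frame'])
E
python3 lv.py l1
```

```text
time: 5.45
tool_pos: [568.9, 255.9, 190.8]
tcp_rot: [3.132, -0.0, -0.992]
contact_force: [-18.8, -11.4, 16.0]
grip_width: 91.9
S orange [293 147  19  10  61] [301.6 151.4] plane [ 41.2 220.9   0. ] depth med [ 17.5 223.5  48.2] pc [218.7 227.3]
S orange [319 157   9   4  25] [322.5 158.6] plane [-47.8 221.6   0. ] depth med [-68.2 223.3  41.5] pc [219.  227.5]
S green [332 157   8   7  38] [335.9 159.7] plane [-101.7  234.     6. ] depth med [-105.9  233.7   12.3] pc [227.1 242. ]
D orange [250 289  18  14  75] [257.6 296.5] plane [-89.6 116.1  -0. ] depth med [ 77.3 224.8  22.3] pc [220.9 227.3]
D green [251 304   9  10  33] [254.7 308.3] plane [ 83.6 213.6   6. ] depth med [118.  236.9  12.3] pc [227.6 242.4]
W orange [  127   195   386    85 17202] [274.4 231.6] plane [ 33.7 148.8   0. ] depth med [ 30.  225.9  24.1] pc [224.6 227. ]
W green [519 182  41  25 729] [541.2 194.9] plane [-104.3  222.8    6. ] depth med [-95.3 234.6  11.9] pc [226.1 241.8]
W green [100 185  21  21 310] [108.5 195.2] plane [105.9 221.2   6. ] depth med [ 97.8 233.5  11.8] pc [225.8 237.5]
```

View pics/l1.png

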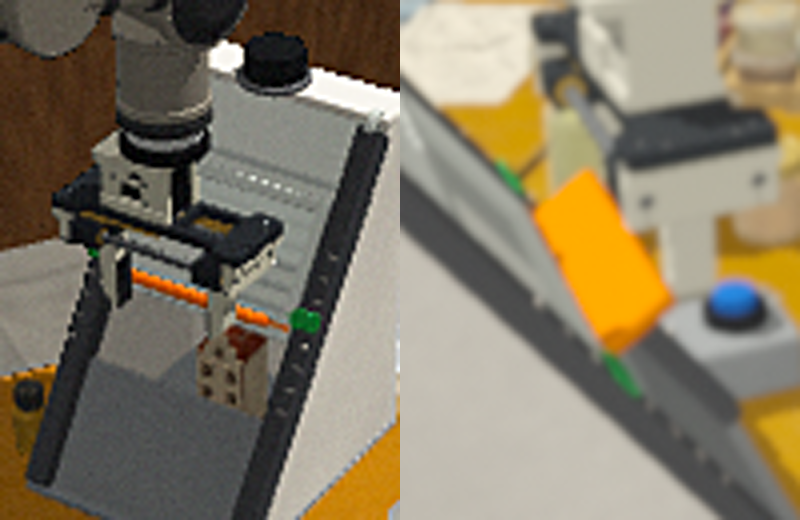

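The lip top has moved from s≈160 to 226 and the arrows sit at about 234, so lip mid is at 221 with roughly 13 mm to go. The push is wedged at about 26 N, mostly horizontal, so I'll continue mainly upward, in small steps.

```bash
python3 -m pendant '[{"linear":[0,0,3],"twist":0},{"linear":[0.5,0.3,6],"twist":0},{"linear":[1.3,0.8,8],"twist":0},{"linear":[2.1,1.4,10],"twist":0},{"linear":[2.1,1.4,10],"twist":0},{"linear":[2.1,1.4,10],"twist":0}]'
python3 lv.py l2
```

```text
time: 6.35
tool_pos: [573.5, 258.9, 199.3]
tcp_rot: [3.138, -0.0, -0.992]
contact_force: [-5.4, -4.7, 2.7]
grip_width: 91.6
S orange [294 145  19   9  58] [302.8 148.8] plane [ 39.5 231.3   0. ] depth med [ 14.6 233.4  47.5] pc [229.  237.5]
S orange [320 154  11   5  26] [323.9 156.1] plane [-50.  231.7  -0. ] depth med [-69.7 233.1  40.9] pc [229.5 237.2]
S green [332 157   8   7  39] [335.9 159.7] plane [-101.7  233.8    6. ] depth med [-104.7  233.3   12.5] pc [226.5 242.2]
D orange [245 286  20  14  93] [254.  293.2] plane [-89.2 129.9   0. ] depth med [ 77.2 235.2  22. ] pc [230.6 237.6]
D green [251 303   9  11  35] [254.5 307.9] plane [ 81.5 213.2   6. ] depth med [117.  237.6  12.3] pc [228.2 241.6]
W orange [  127   194   386    86 18076] [278.7 231.7] plane [ 30.9 158.8   0. ] depth med [ 28.  236.1  24.5] pc [234.5 237.1]
W orange [356 235  16   9  24] [362.8 238.4] plane [-29.2 144.1   0. ] depth med [-15.7 236.3  29.6] pc [235.6 237.1]
W green [100 191  33  22 510] [113.6 202.1] plane [108.9 222.1   6. ] depth med [100.7 234.4  11.9] pc [226.3 241.2]
W green [507 192  53  22 864] [534.9 202.6] plane [-107.6  222.8    6. ] depth med [-98.3 235.6  12. ] pc [227.1 241.6]
```

Lip mid is at about 231 against 234.4 for the arrows, so 3 mm more. Then I back off and look.

```bash
python3 -m pendant '[{"linear":[0.8,0.5,1.5],"twist":0},{"linear":[1.7,1.1,3],"twist":0},{"linear":[1.7,1.1,3],"twist":0},{"linear":[-1,-0.5,3],"twist":0},{"linear":[-6,-4,3],"twist":0},{"linear":[-20,-13,3],"twist":0},{"linear":[-45,-29,3],"twist":0},{"linear":[-65,-42,3],"twist":0},{"linear":[-65,-42,3],"twist":0},{"linear":[-65,-42,3],"twist":0},{"linear":[-65,-42,3],"twist":0}]'
python3 lv.py l3
```

```text
time: 7.88
tool_pos: [510.3, 218.2, 202.1]
tcp_rot: [-3.141, -0.0, -0.991]
contact_force: [0.4, -0.2, -0.3]
grip_width: 91.7
S orange [317 152  14   6  35] [322.5 154.5] plane [-42.6 235.3  -0. ] depth med [-64.  237.   41.1] pc [232.8 241.1]
S green [332 157   8   7  37] [336.  159.7] plane [-102.1  234.     6. ] depth med [-105.1  234.4   11.2] pc [226.7 242. ]
D orange [244 283  20  16 106] [253.  291.7] plane [-94.5 131.5   0. ] depth med [ 76.5 238.9  22.6] pc [234.3 241.4]
D green [251 303   9  11  35] [254.6 308.1] plane [ 82.4 213.3   6. ] depth med [117.4 236.4  12.3] pc [226.6 241.6]
W orange [ 106   20  411   80 5566] [304.4  84.7] plane [ 12.1 187.3  -0. ] depth med [ 10.8 236.6  47.9] pc [233.  239.7]
W orange [501  20  37   4 115] [519.3  21.1] plane [-86.9 228.3  -0. ] depth med [-81.8 234.5   7.8] pc [233.3 236.1]
W green [100  20  12  30 245] [104.2  33. ] plane [101.3 226.4   6. ] depth med [ 96.8 231.7  12. ] pc [225.1 235.6]
W green [530  20  30  32 729] [546.4  33.9] plane [-98.9 227.1   6. ] depth med [-94.3 232.4  12.1] pc [225.5 237.8]
```

View pics/l3w.png

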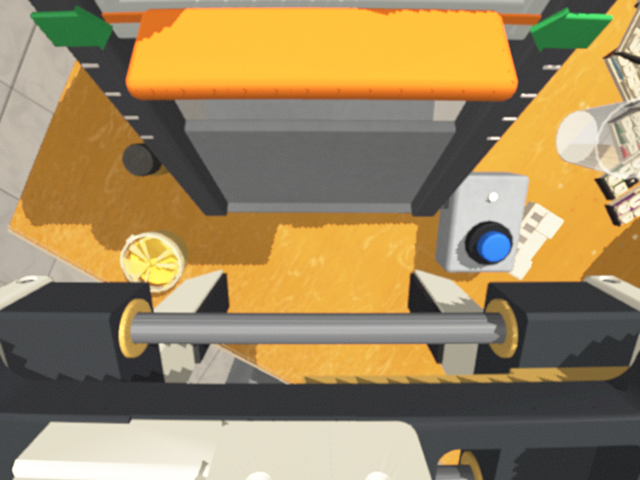

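View pics/l3.png

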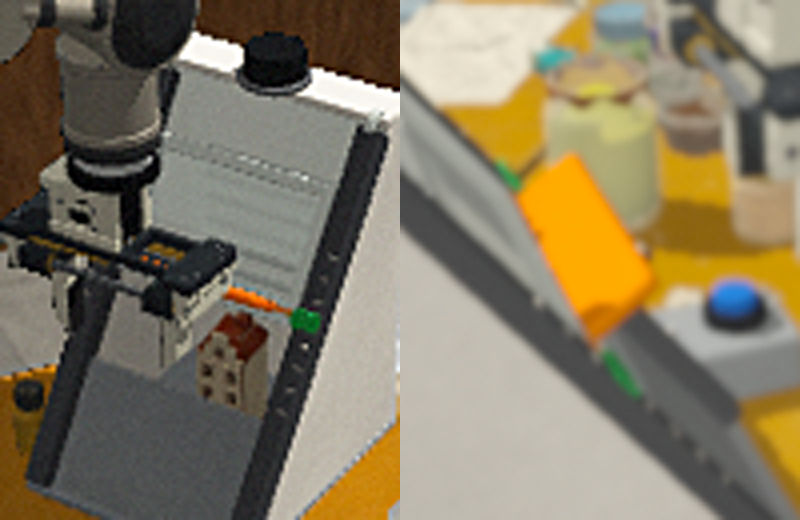

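The wrist view shows the orange line ends at about (108,18) and (536,19), beside the green arrow tips. The lip is clear of the fingers, and no arm contact is left. Measured line and lip mid are 234.5–235.3 against arrows at 234–235, so the lip is level to about 1 mm. Eight pictures viewed so far. Next is the fan button, starting with clearance around it for the hand.

Run:
```python
from m import *
np.set_printoptions(precision=1,suppress=True)
W=cap('wrist');S=cap('scene')
B=((100,150,60),(125,255,255))
bw=max(blobs(W,*B,(440,190,540,270)),key=lambda b:b[1][4]);C=cloud(W,bw[0]);print(bw[1:],C.mean(0),np.percentile(C,[2,50,98],axis=0))
bs=max(blobs(S,*B,(310,200,345,235)),key=lambda b:b[1][4]);print(tri(W,bw[2],S,bs[2]))
# top disc: pixels near highest depth
T=C[C[:,2]>np.percentile(C[:,2],60)];print('top',T.mean(0),len(T))
y=np.radians(33);yb=np.array([-np.sin(y),np.cos(y),0]);xb=np.array([np.cos(y),np.sin(y),0]);c0=np.array([581,65.5,0])
for c,bx in((W,(330,0,640,265)),(S,(300,190,480,300))):
    m=np.zeros(c['z_map'].shape,bool);m[bx[1]:bx[3],bx[0]:bx[2]]=1
    P=cloud(c,m);a=(P-c0)@yb;b=(P-c0)@xb
    k=(abs(a)<115)&(abs(b)<60)&(P[:,2]>65);print(k.sum(),P[k][::max(1,k.sum()//8)])
```

```text
(array([477, 231,  34,  31, 810], dtype=int32), array([493.3, 245.8])) [581.3  67.5  59.4] [[568.2  53.6  50.8]
 [581.3  68.   60.6]
 [594.5  78.6  62.2]]
(array([581.3,  65.4,  55.9]), np.float64(0.2674545758381748))
top [580.8  66.   61.4] 324
168 [[593.9 155.1  66.8]
 [601.7 143.3  73. ]
 [596.8 149.3  73.2]
 [592.7 152.9  69. ]
 [602.6 138.   69.6]
 [598.6 142.4  69.5]
 [595.3 145.3  67.1]
 [593.2 146.9  67. ]]
28 [[575.1 184.1  67.6]
 [600.7 137.4  83.2]
 [599.3 142.7  75.4]
 [590.  139.1  76.6]
 [603.2 134.4  75.7]
 [603.2 134.3  71.3]
 [594.1 139.9  65.8]
 [597.5 130.3  67.1]
 [566.3  61.9  65.5]
 [569.8  53.3  66.5]]
```

```bash
python3 -m pendant '[{"linear":[-10,-20,0],"twist":0},{"linear":[10,-65,0],"twist":0},{"linear":[40,-110,0],"twist":0},{"linear":[70,-150,0],"twist":0},{"linear":[71,-152,-40],"twist":0},{"linear":[71,-152,-80],"twist":0},{"linear":[71,-152,-115],"twist":0},{"linear":[71,-152,-125],"twist":0},{"linear":[71,-152,-125],"twist":0},{"linear":[71,-152,-125],"twist":0}]' 255
python3 lv.py l4 | grep -v W
```

```text
time: 9.38
tool_pos: [581.8, 65.9, 78.9]
tcp_rot: [-3.139, -0.002, -0.991]
contact_force: [-0.3, 0.1, 0.1]
grip_width: 0.6
S orange [288 142  29  12  86] [302.4 147.6] plane [ 42.7 234.9   0. ] depth med [ 16.6 236.9  47.4] pc [232.5 241.1]
S green [282 140   7   6  28] [285.  142.2] plane [114.9 232.6   6. ] depth med [110.8 232.5  13.1] pc [225.4 240.7]
D orange [244 283  20  16 104] [253.1 291.7] plane [-95.5 130.7   0. ] depth med [ 77.2 239.2  23.2] pc [234.7 241.3]
D green [251 303   9  11  35] [254.6 307.9] plane [ 81.3 212.8   6. ] depth med [116.4 237.6  12.4] pc [227.9 242.2]
```

```bash
python3 -m pendant '[{"linear":[0,0,-8],"twist":0},{"linear":[0,0,-15],"twist":0},{"linear":[0,0,-19],"twist":0},{"linear":[0,0,-22],"twist":0},{"linear":[0,0,-22],"twist":0},{"linear":[0,0,-22],"twist":0}]'
```

```text
time: 10.28
tool_pos: [580.6, 65.9, 56.2]
tcp_rot: [-3.141, -0.0, -0.991]
contact_force: [-2.8, -1.0, 9.9]
grip_width: 0.6
```

10 N at z=56 is above the 5 N needed for a full press, so the button is bottomed. I lift off, retreat up and verify.

```bash
python3 -m pendant '[{"linear":[0,0,10],"twist":0},{"linear":[0,0,40],"twist":0},{"linear":[0,0,90],"twist":0},{"linear":[-10,-10,140],"twist":0},{"linear":[-50,-40,180],"twist":0},{"linear":[-90,-60,200],"twist":0},{"linear":[-90,-60,200],"twist":0},{"linear":[-90,-60,200],"twist":0},{"linear":[-90,-60,200],"twist":0}]'
python3 lv.py l5 | grep -v W
python3 - <<'E'
from m import *
S=cap('scene','scene_end');W=cap('wrist')
np.set_printoptions(precision=1,suppress=True)
b=blobs(W,(100,150,60),(125,255,255),(0,0,640,270),100)
for m,s,c in b: C=cloud(W,m);print(s,c,np.percentile(C,[5,50,95],axis=0))
E
```

```text
time: 11.4
tool_pos: [491.0, 6.3, 254.3]
tcp_rot: [3.14, 0.001, -0.991]
contact_force: [0.5, 0.1, -0.4]
grip_width: 0.2
S orange [319 152  12   6  29] [323.4 154.7] plane [-46.3 235.5   0. ] depth med [-68.1 237.   40.8] pc [233.1 241.1]
S green [282 140   7   6  28] [285.  142.2] plane [114.9 232.6   6. ] depth med [110.9 232.4  13.3] pc [225.9 240.6]
S green [332 157   8   5  28] [335.6 159. ] plane [-99.8 235.9   6. ] depth med [-101.9  238.    12.4] pc [230.3 244.7]
D orange [244 283  20  16 108] [253.1 291.6] plane [-97.1 129.9  -0. ] depth med [ 77.1 238.8  23. ] pc [234.4 241.5]
D green [251 303   9  11  35] [254.6 308.1] plane [ 82.4 213.3   6. ] depth med [117.5 237.8  12.5] pc [228.2 241.5]
[303  86  30  31 718] [317.1 101.2] [[569.8  53.6  50.6]
 [581.2  64.9  60.4]
 [592.9  76.4  61.9]]
```

View pics/scene_end.png

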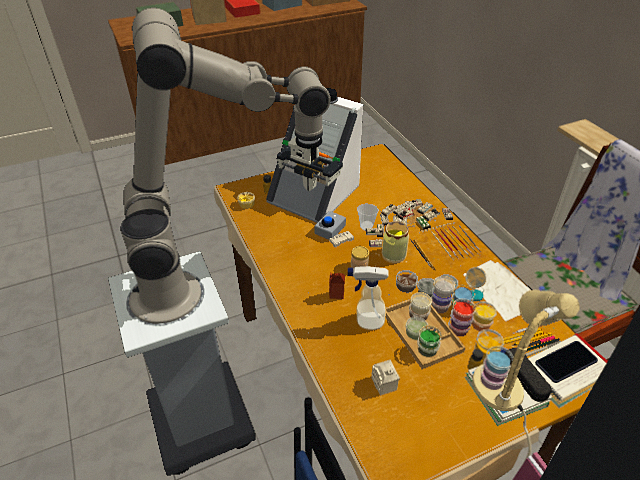

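View pics/l5.png

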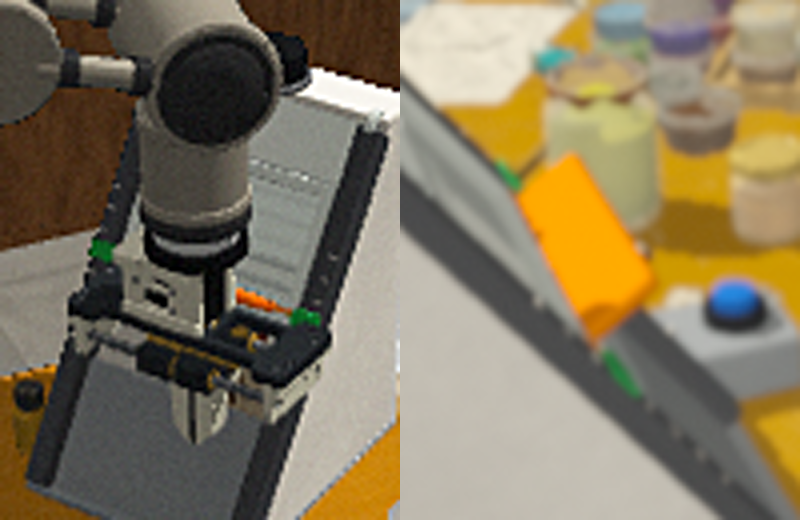

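The scene view shows the hand free in the air, the button (328,220) out, and the bystanders unmoved: red house (337,287), spray bottle (370,290), plain house (385,377). The lip is unchanged and level in the side crop. I'll hand in.

```bash
python3 -c "
from plant import bot
print(bot.close_job())"
```

```text
the job is handed in; nothing more can be done
None
```

I pushed the window up until its lip stood level with the green arrow tips, pressed the fan button, took the hand away and handed the job in at about 11.5 s. No verdict was reported.

- **Window:** the tool stays vertical, so I pushed with the faces of the open fingers against the lip's lower front edge. Measured along the slope, the lip stands at about 235 mm. The arrows read 233–238 mm depending on the view, so the lip is within about 1 mm by the best views and 3 mm at worst (tolerance 8 mm). Readings before and after the button press agree.
- **Push force:** partway up the push wedged and the wrist read about 27 N. I eased it by pushing mostly upward, and it was about 8 N when last read, just before the final 3 mm.
- **Fan button:** pressed with the fingers closed, reading 10 N with the fingertips about 5 mm below the button's measured top. Full travel takes 5 N. The joint value itself cannot be read. Afterwards the top measured 61–62 mm high, the same as before, so it is out again.
- **End state:** the arm is clear, with the measured force near zero. The loose items in view in the last picture stand where they did. I compared them by eye and did not measure them. The house inside the booth was hidden behind the hand in that picture.

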